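Set the air regulator to its working mark and lock it

TASK

Put the bench air set back in service: turn the regulator's knob clockwise, up to the working mark (the long wide line on the dial) and not past the scale line beyond it, then slide the steel lock fully home over the knob's nose so that the setting cannot shift. Leave the tape measure, spanner, hex keys and pencil that lie round it where they are.

Things in the scene. Friction and masses are not known exactly. Their poses are not given: they have to be found in the camera images.
- air_set: Fixed bench air set on a 150 x 270 mm steel foot: filter with glass bowl (+y end), regulator with gauge (-y end; gauge faces -x), across both a flat deck, top 168 mm above the bench. Origin: on the bench under the middle, z up. Place and yaw vary. On the deck: knob axis at (0, -55 mm); the lock's guide rails along y, 9 mm high, out to x = +-29 mm, from y = 20 to 132 mm.
- knob (a joint): Regulator knob about its upright axis. 0 = nose on the working mark, pointing along air_set +y; grows clockwise seen from above (more pressure). Starts at -1.45 to -0.75 rad (nose towards air_set -x); range -1.9 to 0.7. Stays where it is left; turning takes about 0.1 N m. Scale lines every 20 degrees (0.35 rad), one of them beyond the mark.
- lock (a joint): Lock slide, straight travel along air_set -y: 0 = fully back, 0.055 m = fully home over the nose (end stop). Starts at 0 to 0.012. Stays where it is left; moves with about 3 N. With the knob within about 0.12 rad of the mark the chamfered mouth draws the nose in; farther off, the mouth's flange jams on the nose (at about 0.035).
- knob_axis (a point): Point on the knob's axis, 15 mm above the deck. The knob: black, a round skirt 50 mm wide and 9 mm high, on it an upright grip bar 14 mm thick from 24 mm behind the axis to 26 mm before it, top 30 mm above the deck; it goes on in front as the nose.
- knob_nose (a point): Front end of the knob's nose, 50 mm from the axis, 10 mm above the deck. The nose is a square-ended bar 14 mm wide reaching from 26 to 50 mm from the axis, from 3 to 17 mm above the deck, with a white line on top.
- mark (a point): Middle of the working mark, a 5 x 16 mm black line on the deck, 59 mm from the knob's axis towards air_set +y; the other scale lines are thin and short.
- lock_mouth (a point): Middle of the mouth of the lock, a steel hood (inside 17 mm wide, chamfered mouth 26 mm, 39 mm wide over its end flange, top 21 mm above the deck) that faces the knob along air_set -y; 10 mm above the deck. When home it is 29 mm from the knob's axis.
- thumb_plate (a point): Middle of the back face of the lock's upright thumb plate, 70 mm behind the mouth (air_set +y), 30 mm above the deck. The plate is 28 mm wide (air_set x), 8 mm thick, its top 41.5 mm above the deck; pushing this face along air_set -y moves the lock home. Behind it only the slide's shoe (6 mm high) and the rails (9 mm) rise above the deck.
- tape_measure: Bystander: pocket tape measure 42 x 97 x 66 mm near the air set; origin at its underside.
- spanner: Bystander: flat steel spanner 44 x 229 x 8 mm lying on the bench; origin at its underside.
- hex_keys: Bystander: folding hex key set 28 x 98 x 23 mm; origin at its underside.
- pencil: Bystander: flat carpenter pencil 143 mm; origin at its underside.

How it is judged (in metres and radians):
On the way, in this order (a step that is already met when the one before it is completed fails the run):
1. the knob's nose stands on the working mark (within 0.12 rad), the lock still short of home (value of joint knob between -0.12 and 0.12 rad and value of joint lock below 0.05 m), for 0.1 s.
2. the lock is home over the nose (value of joint lock above 0.051 m), for 0.2 s.
At the end, for the whole second after the job is handed in: The knob's nose stands within 0.08 rad (4.5 degrees) of the working mark and the lock is home over it, within 4 mm of its end stop and at rest (value of joint knob between -0.08 and 0.08 rad and value of joint lock above 0.051 m and velocity of joint lock below 0.01 m/s); the robot touches nothing.
It fails at once if the knob is turned past the scale line beyond the mark (0.38 rad past the mark) (value of joint knob above 0.38 rad).
It fails at once if a bystander (tape measure, spanner, hex keys, pencil) is moved more than 30 mm (distance of any of tape_measure, spanner, hex_keys, pencil from where it was at the start of the episode above 0.03 m).
It also fails if it takes over 42 s, if anything falls off the work surface, if the arm or the gripper's body presses on something with over 40 N, if the wrist force passes 120 N, or if a joint passes its speed limit or range.

ROBOT

A 7-joint arm with a two-finger parallel gripper is mounted at the origin on a cart in front of the work surface, level with it; the furniture and walls round the work are solid. World frame = base frame: x ahead of the robot, y to its left, z up, the work surface at z = 0. Lengths are in mm, angles in rad, forces in N, time in s.
With the tool pointing down it reaches from about 400 to 875 mm from the base axis. Payload 4.4 kg.
Tool frame: the origin (TCP) lies where the fingers leave the gripper's body, on its centre line; the fingertips stand 73 mm ahead of it and the grasp point (between the pads) lies 54 mm ahead of it; z points along the fingers, y is the line along which they close (so a half turn about z gives the same grasp; the last joint's range is limited). The gripper opens to 85 mm and grips with 20 to 120 N. Pads are 22 mm wide; open, the fingers measure 114 mm over their backs; the gripper's body (76 mm by 85 mm) begins 54 mm behind the grasp point. The pads swing forward as they close: fully open they stand 13 mm farther back than shut.
Start: joints at [-1.195, 0.628, 0.038, 1.517, -0.027, 0.996, -0.02], TCP at [277.9, 587.612, 303.913] pointing down, gripper open.
Joint ranges: [-3.06, 3.06], [-0.37, 2.12], [-1.25, 1.32], [0.18, 2.47], [-1.1, 4.24], [0.23, 1.98], [-2.94, 2.94]. Speed limits (rad/s): [2.57, 2.57, 3.14, 3.14, 3.14, 3.14, 3.14].

INTERFACE

Orientations are given as [roll, pitch, yaw] about the fixed x, y, z axes, in that order (R = Rz(yaw) Ry(pitch) Rx(roll)).
In Python, from cell import ctrl gives the robot as it stands.
- The arm moves only by the tool send_rows, never from a script. Its argument "rows" is a list that holds one entry, the list of rows, each a list of 6 numbers: the shift along the tool's x, y, z in cm, then the turn, a rotation vector about the tool's x, y, z in rad. In form: [[[tx, ty, tz, wx, wy, wz], ...]]. A call has 1 to 10 rows; each row is the pose to reach, as a shift and turn from the pose commanded when the call began, along the tool's axes at that moment; what a row does not reach only later rows make up. A row lasts 1/10 s, in which the tool goes at most 50 mm and 8.59 degrees, less where a joint would pass 70% of its speed; a pose out of reach is approached as far as the arm can. A call with a gripper value outside its range is refused whole. "grip" is the closure in counts, from 0 (fully open) to 255 (shut), set as the call begins (left out, the last holds). The fingers move at their own pace and stop on an object; the grip force is fixed at half the most. Time passes only in rows, so rows that repeat a pose let the fingers close. It gives the time, the measured TCP pose, the force, the opening and the grip force at its end, in the units of the state.
- ctrl.read_state(): the state, without advancing time (a new reading comes with each control period).
- ctrl.get_image(name): name is "scene" or "top" or "wrist"; returns a dict with "pixels" (400x640x3 uint8, red, green, blue), "fx", "fy", "cx", "cy" (pixels), "extrinsics" (4x4, takes a point from camera to world coordinates); the wrist camera has in their place "mount" (4x4, takes a point from camera to tool coordinates, whose origin is the TCP and whose axes are the flange's). Camera axes: x right, y up, looking along -z (the intrinsics and any distortion apply to the point x, -y, -z); pixel columns grow to the right and rows downward; lengths in mm; the calibration is good to about 2 mm. A picture is of the moment at which its call begins: read the wrist's pose just before it. There is no depth.
- ctrl.finish_job(): hands the job in; it is judged then, once.
The state is a dict: "clock": time; "qpos": joint angles; "qd": joint speeds; "tau": joint torques, N m; "eef_pos": TCP position; "tool_rot": TCP orientation; "force": force on the tool from outside, world axes, zero at the start; "torque": the same for the moment, N m; "width": finger opening in mm; "gripper_force": force on a finger pad.
Only numpy, scipy, OpenCV 4.12 (cv2) and the standard library are available. Lean on these libraries where they do the work, as an engineer would, in place of code of your own. Each camera call takes 0.05 s, during which the arm holds its last target. There are 200 camera calls.

## Working session

There is one attempt and no reset: what is moved stays moved. The work goes in short steps, Python scripts to look and compute and a tool call to move; the robot and the scene stay as the last step left them, time stands still between calls to the robot, and variables do not carry over. Pictures are saved under pics/ and viewed, at most 10 in all, crops included, and the job is handed in when it is done.

Besides the shell and the picture viewer there is one more tool, called after "Emit:" as name([rows], argument=value, ...), one row to a line, values as JSON. send_rows: Moves the arm, as the interface text tells. Its arguments: {"type":"object","properties":{"rows":{"type":"array","items":{"type":"array","items":{"type":"array","items":{"type":"number"}}}},"grip":{"type":"number"}},"required":["rows"]}

```bash
mkdir -p pics
cat > h.py <<'E'
import numpy as np, cv2
from cell import ctrl
from scipy.spatial.transform import Rotation as R
def shot(n,f):
    im=ctrl.get_image(n); cv2.imwrite(f,im["pixels"][:,:,::-1]); return im
def ray(im,u,v,z,E=None):
    E=np.array(im["extrinsics"]) if E is None else E
    d=E[:3,:3]@np.array([(u-im["cx"])/im["fx"],-(v-im["cy"])/im["fy"],-1]); o=E[:3,3]
    return o+d*(z-o[2])/d[2]
def proj(im,p,E=None):
    E=np.array(im["extrinsics"]) if E is None else E
    c=E[:3,:3].T@(np.array(p)-E[:3,3]); return np.array([im["cx"]-im["fx"]*c[0]/c[2],im["cy"]+im["fy"]*c[1]/c[2]])
E
python3 - <<'E'
from h import *
s=ctrl.read_state();print(s)
for n in("top","scene"):
    im=shot(n,f"pics/{n}1.png");print({k:v for k,v in im.items() if k!="pixels"})
E
```

```text
{'clock': 0.0, 'qpos': array([-1.19481365,  0.629309  ,  0.03841401,  1.51836156, -0.02700371,
        0.9962899 , -0.02000698]), 'qd': array([-1.24917557e-03, -2.07296683e-05,  2.93585491e-04,  7.74029776e-04,
        2.33007194e-03, -2.06988629e-05, -5.79627031e-04]), 'tau': array([ 4.33907035e-04, -5.63400328e+01,  1.22641202e+00, -1.93443167e+01,
        1.09209248e-02,  1.06598792e-02, -2.05241639e-05]), 'eef_pos': array([277.66038937, 587.1794561 , 303.01456264]), 'tool_rot': array([-3.13974178e+00,  2.81289491e-06,  2.69982373e+00]), 'force': array([-0.140696  ,  0.11614667, -0.63074468]), 'torque': array([ 0.03372576,  0.03572704, -0.01715884]), 'gripper_force': 0.0, 'width': 85.42045026290494}
{'fx': 371.5009091821763, 'fy': 371.5009091821763, 'cx': 322.42145361890636, 'cy': 196.73446742470009, 'extrinsics': array([[ 1.94120059e-02,  9.83707298e-01, -1.78726400e-01,
         3.77642686e+02],
       [-9.99597252e-01,  2.27963486e-02,  1.69015141e-02,
        -5.83081903e+01],
       [ 2.07004520e-02,  1.78326326e-01,  9.83753634e-01,
         1.19842751e+03],
       [ 0.00000000e+00,  0.00000000e+00,  0.00000000e+00,
         1.00000000e+00]])}
{'fx': 392.34861554938254, 'fy': 392.34861554938254, 'cx': 326.51517489364943, 'cy': 195.76028346233878, 'extrinsics': array([[ 8.23387476e-01,  3.06731437e-01, -4.77439933e-01,
        -6.03738883e+01],
       [-5.67306031e-01,  4.65722824e-01, -6.79165751e-01,
        -9.46860910e+02],
       [ 1.40331871e-02,  8.30071127e-01,  5.57480935e-01,
         8.70124254e+02],
       [ 0.00000000e+00,  0.00000000e+00,  0.00000000e+00,
         1.00000000e+00]])}
```

View pics/top1.png

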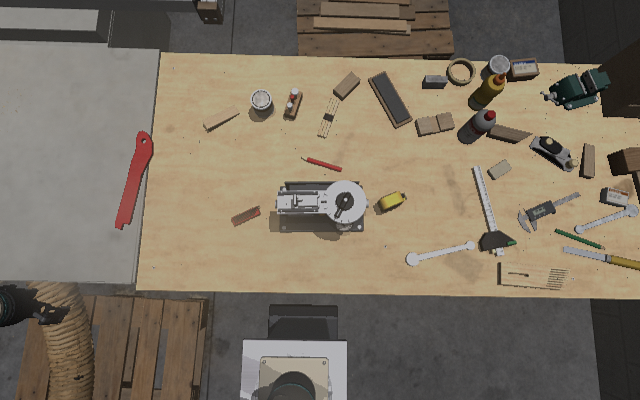

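View pics/scene1.png

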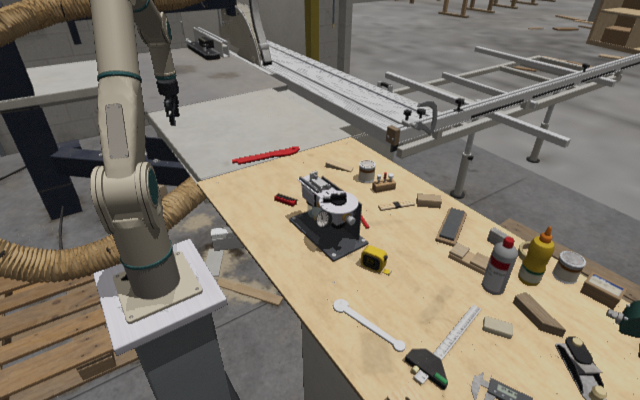

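The top view shows the air set near (320,205), with the knob at (345,202) and the lock to its left; the yaw is close to 0. The tape measure is at (390,200), the hex keys at (245,214) and the pencil at (322,163). I'll enlarge the deck next.

Run:
```python
from h import *
a=cv2.imread("pics/top1.png")[170:245,265:375]
b=cv2.imread("pics/scene1.png")[165:260,290:390]
cv2.imwrite("pics/c1.png",cv2.resize(a,(770,525),interpolation=cv2.INTER_CUBIC))
```

```text
(no output)
```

View pics/c1.png

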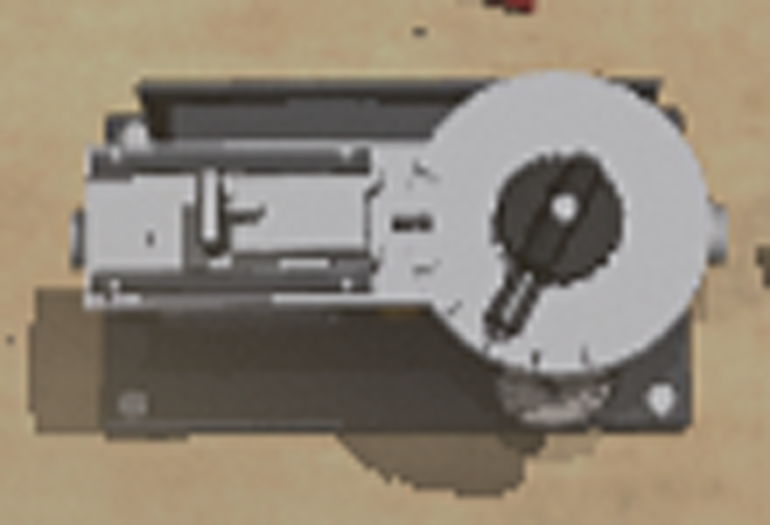

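The deck crop shows the knob axis at about (562,214), the mark at (412,222), the nose end at (503,328), the lock mouth at about (370,225) and the thumb plate at (210,212), all in crop pixels.

Run:
```python
from h import *
im=ctrl.get_image("top")
f=lambda x,y,z: ray(im,265+(x+.5)/7-.5,170+(y+.5)/7-.5,z)
P=dict(axis=f(566,207,198),skirt=f(559,218,177),mark=f(412,222,168),nose=f(500,330,180),plate=f(210,185,209.5),mouth=f(372,222,178),railL1=f(92,150,177),railL2=f(370,152,177),railN1=f(92,292,177),railN2=f(370,290,177))
for k,v in P.items(): print(k,v.round(1))
w=ctrl.get_image("wrist");print({k:v for k,v in w.items() if k!="pixels"})
```

```text
axis [ 554.2 -138.6  198. ]
skirt [ 553.3 -137.5  177. ]
mark [551.9 -79.1 168. ]
nose [ 507.5 -114.4  180. ]
plate [557.6   0.  209.5]
mouth [549.8 -63.  178. ]
railL1 [576.6  49.4 177. ]
railL2 [578.4 -61.6 177. ]
railN1 [519.4  47.1 177. ]
railN2 [522.7 -62.8 177. ]
{'fx': 334.5166195774444, 'fy': 334.5166195774444, 'cx': 314.8762945356413, 'cy': 196.51493194542246, 'mount': array([[-1.01958982e-03,  9.64547583e-01,  2.63907031e-01,
         6.62375946e+01],
       [ 9.99999475e-01,  1.01060899e-03,  1.69790184e-04,
        -5.33772599e-01],
       [-1.02936108e-04,  2.63907066e-01, -9.64548107e-01,
        -7.11506683e+01],
       [ 0.00000000e+00,  0.00000000e+00,  0.00000000e+00,
         1.00000000e+00]])}
```

```bash
cat >> h.py <<'E'
def to(p,psi):
    s=ctrl.read_state(); r0=R.from_euler("xyz",s["tool_rot"]); r1=R.from_euler("xyz",[np.pi,0,psi])
    print("t",s["clock"],"shift cm",(r0.inv().apply(np.array(p)-s["eef_pos"])/10).round(2),"turn",(r0.inv()*r1).as_rotvec().round(3))
def wcam(im,s):
    E=np.eye(4);E[:3,:3]=R.from_euler("xyz",s["tool_rot"]).as_matrix();E[:3,3]=s["eef_pos"];return E@np.array(im["mount"])
E
python3 -c "
from h import *
to([553.5,-138,330],2.67)"
```

```text
t 0.2 shift cm [-55.94 -53.78  -2.61] turn [-0.001  0.     0.03 ]
```

Emit:
send_rows([
  [[-55.9, -53.8, -2.6, 0, 0, 0.03], [-55.9, -53.8, -2.6, 0, 0, 0.03], [-55.9, -53.8, -2.6, 0, 0, 0.03], [-55.9, -53.8, -2.6, 0, 0, 0.03], [-55.9, -53.8, -2.6, 0, 0, 0.03], [-55.9, -53.8, -2.6, 0, 0, 0.03], [-55.9, -53.8, -2.6, 0, 0, 0.03], [-55.9, -53.8, -2.6, 0, 0, 0.03], [-55.9, -53.8, -2.6, 0, 0, 0.03], [-55.9, -53.8, -2.6, 0, 0, 0.03]],
])

```text
clock: 1.2
eef_pos: [455.6, 118.5, 320.9]
tool_rot: [3.141, 0.0, 2.67]
force: [1.2, 0.7, 0.0]
width: 85.6
gripper_force: 0.0
```

```bash
python3 -c "
from h import *
to([553.5,-138,330],2.67);print(ctrl.read_state()['eef_pos'])"
```

```text
t 1.2 shift cm [-20.38 -18.4   -0.91] turn [ 0.  0. -0.]
[455.58185541 118.48778216 320.88215414]
```

Emit:
send_rows([
  [[-20.4, -18.4, -0.9, 0, 0, 0], [-20.4, -18.4, -0.9, 0, 0, 0], [-20.4, -18.4, -0.9, 0, 0, 0], [-20.4, -18.4, -0.9, 0, 0, 0], [-20.4, -18.4, -0.9, 0, 0, 0], [-20.4, -18.4, -0.9, 0, 0, 0], [-20.4, -18.4, -0.9, 0, 0, 0], [-20.4, -18.4, -0.9, 0, 0, 0]],
])

```text
clock: 2.0
eef_pos: [553.0, -136.1, 329.2]
tool_rot: [3.141, -0.001, 2.669]
force: [0.6, 0.8, -0.3]
width: 85.6
gripper_force: 0.0
```

```bash
python3 -c "
from h import *
to([553.5,-138,330],2.67);s=ctrl.read_state();print(s['eef_pos'],s['tool_rot'],s['qpos'].round(2))
im=shot('wrist','pics/w1.png');E=wcam(im,s)
for p in ([553.7,-138,198],[552,-79,168],[507.5,-114.4,185],[550,-63,178]):print(proj(im,p,E).round(0))"
```

```text
t 2.0 shift cm [-0.13 -0.15 -0.08] turn [ 0.    -0.001 -0.001]
[ 552.9732949  -136.0834393   329.21007098] [ 3.14125518e+00 -1.33569059e-03  2.66887370e+00] [ 0.1   0.49  0.14  1.72 -0.08  0.94  1.37]
[314. 216.]
[387. 163.]
[313. 131.]
[411. 152.]
```

View pics/w1.png

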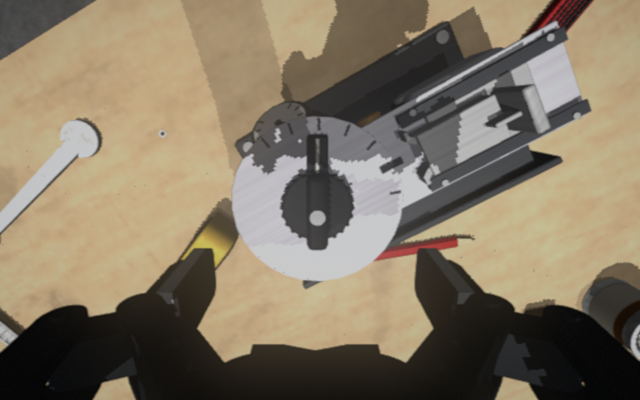

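The wrist view shows the knob's axis dot at (318,218), the nose front at (318,136) and the mark at (390,163). The bar runs almost exactly along the image vertical, and the thumb plate is near (535,105).

```bash
python3 -c "
from h import *
s=ctrl.read_state();im=shot('wrist','pics/w2.png');E=wcam(im,s);print(s['eef_pos'])
g=dict(axis=(318,218,198),skirt=(318,206,177),mark=(390,163.5,168),nose=(318,135.5,185),barback=(317.5,249,198),platetopR=(543,131,209),platetopL=(527,87,209),railA=(566,38,177),railB=(588,105,177))
for k,v in g.items():print(k,ray(im,*v,E).round(1))"
python3 - <<'E'
import cv2
a=cv2.imread("pics/w2.png")[60:200,380:600]
cv2.imwrite("pics/c2.png",cv2.resize(a,None,fx=3.6,fy=3.6,interpolation=cv2.INTER_CUBIC))
E
```

```text
[ 552.9222519  -134.91644881  329.25470114]
axis [ 556.4 -135.   198. ]
skirt [ 555.1 -134.1  177. ]
mark [552.7 -76.1 168. ]
nose [ 511.1 -111.9  185. ]
barback [ 575.4 -145.   198. ]
platetopR [564.6   2.9 209. ]
platetopL [537.7   2.1 209. ]
railA [528.2  50.2 177. ]
railB [573.5  51.8 177. ]
```

View pics/c2.png

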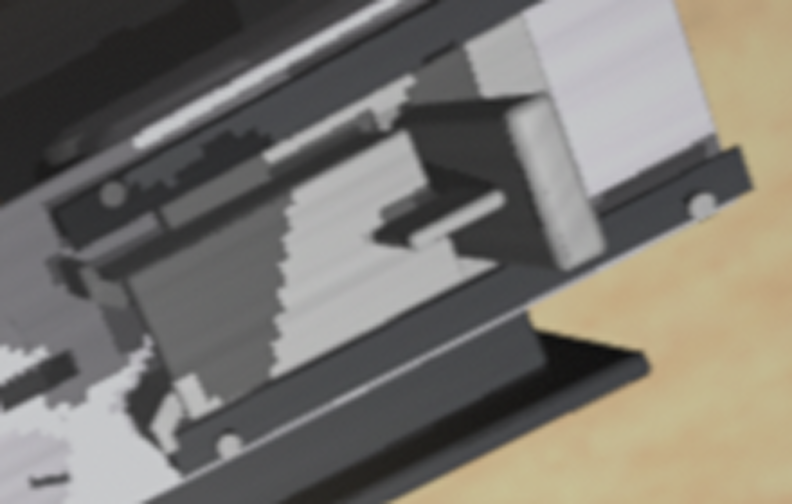

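```bash
python3 -c "
from h import *
to([555.3,-135.3,255],2.666)"
```

```text
t 2.1 shift cm [-0.26  0.02  7.44] turn [ 0.001 -0.001  0.006]
```

Emit:
send_rows([
  [[-0.25, 0, 2.0, 0, 0, 0], [-0.25, 0, 4.0, 0, 0, 0], [-0.25, 0, 5.5, 0, 0, 0], [-0.25, 0, 6.5, 0, 0, 0], [-0.25, 0, 7.2, 0, 0, 0], [-0.25, 0, 7.4, 0, 0, 0], [-0.25, 0, 7.4, 0, 0, 0], [-0.25, 0, 7.4, 0, 0, 0]],
], grip=130)

```text
clock: 2.9
eef_pos: [555.9, -137.4, 256.2]
tool_rot: [3.141, 0.001, 2.67]
force: [-0.4, 0.6, 0.0]
width: 41.9
gripper_force: 0.0
```

```bash
python3 -c "
from h import *
to([555.3,-135.3,255],2.666);s=ctrl.read_state();print(s['eef_pos'])
im=shot('wrist','pics/w3.png')"
```

```text
t 2.9 shift cm [0.14 0.16 0.12] turn [0.    0.001 0.004]
[ 555.87347683 -137.35459806  256.24672722]
```

View pics/w3.png

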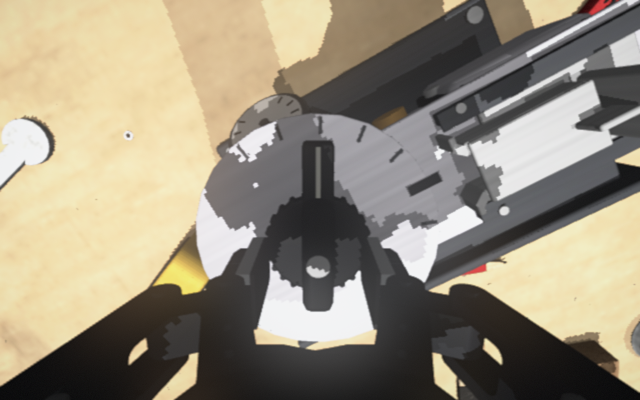

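The fingers straddle the bar symmetrically: the pad edges are at about u=250 and 385, and the bar is at 318. The axis dot is at (318,267). I'll check it numerically, then close.

```bash
python3 -c "
from h import *
s=ctrl.read_state();im=ctrl.get_image('wrist');E=wcam(im,s);print(s['eef_pos'])
a=ray(im,318,267,198,E);m=ray(im,424.5,184,168,E);sk=ray(im,318,245,177,E);n=ray(im,318,141,185,E);b=ray(im,318,310,198,E)
print(a,sk,m,n,b)
d=m-(a+sk)/2;print('yaw',np.arctan2(-d[0],d[1]),np.hypot(d[0],d[1]));e=n-b;print('bar',np.arctan2(e[1],e[0]))
to([*a[:2],255],2.666)"
```

```text
[ 555.87419367 -137.433365    256.29967581]
[ 556.56949556 -136.91221757  198.        ] [ 555.8269379  -136.31204894  177.        ] [554.37879144 -77.04059934 168.        ] [ 510.40408127 -113.30232182  185.        ] [ 575.23468917 -146.40224182  198.        ]
yaw 0.03053236614953201 59.59931174911168
bar 2.6695327181430404
t 3.0 shift cm [-0.04  0.08  0.13] turn [0.    0.001 0.004]
```

Emit:
send_rows([
  [[0, 0.05, 0.1, 0, 0, 0], [0, 0.05, 0.1, 0, 0, 0], [0, 0.05, 0.1, 0, 0, 0], [0, 0.05, 0.1, 0, 0, 0], [0, 0.05, 0.1, 0, 0, 0], [0, 0.05, 0.1, 0, 0, 0]],
], grip=255)

```text
clock: 3.6
eef_pos: [556.1, -136.3, 255.0]
tool_rot: [3.141, 0.0, 2.67]
force: [0.2, 2.3, 4.9]
width: 12.3
gripper_force: 61.6
```

Emit:
send_rows([
  [[0, 0, 0, 0, 0, 0.06], [0, 0, 0, 0, 0, 0.16], [0, 0, 0, 0, 0, 0.26], [0, 0, 0, 0, 0, 0.37], [0, 0, 0, 0, 0, 0.48], [0, 0, 0, 0, 0, 0.59], [0, 0, 0, 0, 0, 0.7], [0, 0, 0, 0, 0, 0.8], [0, 0, 0, 0, 0, 0.86], [0, 0, 0, 0, 0, 0.9]],
])

```text
clock: 4.6
eef_pos: [555.5, -136.7, 255.0]
tool_rot: [-3.141, -0.0, 1.768]
force: [-0.5, 1.8, 6.9]
width: 12.6
gripper_force: 61.8
```

Emit:
send_rows([
  [[0, 0, 0, 0, 0, 0.06], [0, 0, 0, 0, 0, 0.12], [0, 0, 0, 0, 0, 0.165], [0, 0, 0, 0, 0, 0.165], [0, 0, 0, 0, 0, 0.165], [0, 0, 0, 0, 0, 0.165]],
])

```text
clock: 5.2
eef_pos: [555.4, -136.8, 255.1]
tool_rot: [-3.141, -0.001, 1.605]
force: [-0.9, 2.2, 6.6]
width: 12.2
gripper_force: 61.9
```

```bash
python3 -c "
from h import *
s=ctrl.read_state();print(s['eef_pos'],s['tool_rot'],s['qpos'].round(2),s['force'])
im=shot('wrist','pics/w4.png')"
```

```text
[ 555.36329825 -136.80948644  255.05517709] [-3.14090012e+00 -6.43300465e-04  1.60452574e+00] [-0.08  0.61  0.43  1.8  -0.34  0.81  0.56] [-0.89363026  2.22389486  6.62670513]
```

View pics/w4.png

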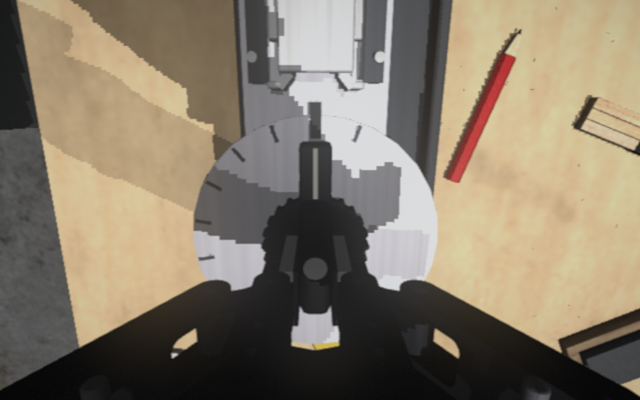

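The nose, axis dot, mark and rails' middle all sit on u≈315, so the knob is on the mark. I'll release and rise.

Emit:
send_rows([
  [[0, 0, 0, 0, 0, 0], [0, 0, 0, 0, 0, 0], [0, 0, 0, 0, 0, 0], [0, 0, 0, 0, 0, 0], [0, 0, -1.5, 0, 0, 0], [0, 0, -4, 0, 0, 0], [0, 0, -6.5, 0, 0, 0], [0, 0, -6.5, 0, 0, 0]],
], grip=150)

```text
clock: 6.05
eef_pos: [557.3, -137.9, 322.8]
tool_rot: [3.135, 0.002, 1.604]
force: [0.3, -0.4, -0.2]
width: 35.5
gripper_force: 0.0
```

```bash
python3 -c "
from h import *
s=ctrl.read_state();print(s['eef_pos'])
im=shot('wrist','pics/w5.png');a=im['pixels'][:,140:500]
cv2.imwrite('pics/c5.png',cv2.resize(a[0:320,:,::-1],None,fx=1.8,fy=1.8))"
```

```text
[ 557.284977   -137.91645971  322.76011904]
```

View pics/c5.png

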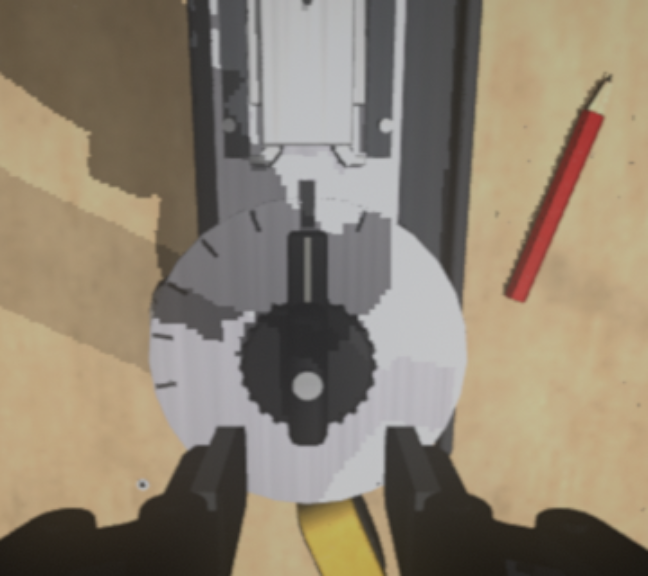

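The nose still points at the mark after the release: nose, mark and axis are all at crop u≈307. Next I go behind the thumb plate with the fingers shut.

```bash
python3 -c "
from h import *
s=ctrl.read_state();im=ctrl.get_image('wrist');E=wcam(im,s)
print(ray(im,140+307/1.8,148/1.8,178,E),ray(im,140+307/1.8,386/1.8,198,E))
to([550.3,38,325],1.604)"
```

```text
[551.84879268 -58.22577693 178.        ] [ 554.33181361 -135.97843029  198.        ]
t 6.15 shift cm [17.5   0.05 -0.52] turn [0.001 0.    0.001]
```

Emit:
send_rows([
  [[4, 0, 0, 0, 0, 0], [8, 0, 0, 0, 0, 0], [12, 0, 0, 0, 0, 0], [15.5, 0.05, 0, 0, 0, 0], [17.5, 0.05, 0, 0, 0, 0], [17.5, 0.05, 0, 0, 0, 0], [17.5, 0.05, 0, 0, 0, 0], [17.5, 0.05, 0, 0, 0, 0]],
], grip=255)

```text
clock: 6.95
eef_pos: [550.1, 36.1, 319.2]
tool_rot: [-3.141, 0.001, 1.602]
force: [-0.8, -0.6, -0.4]
width: -0.5
gripper_force: 0.0
```

```bash
python3 -c "
from h import *
s=ctrl.read_state();print(s['eef_pos'],s['width']);im=shot('wrist','pics/w6.png');to([550.8,38,263],1.604)"
```

```text
[550.09425907  36.12466032 319.23356963] -0.518153032848339
t 7.0 shift cm [0.2  0.07 5.64] turn [-0.001  0.001 -0.002]
```

View pics/w6.png

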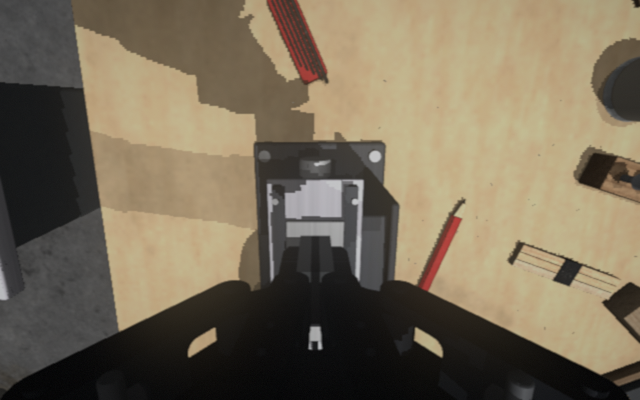

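The closed fingers, seen at (315,250), are centred between the rails (u 273 to 353). The plate is hidden under the gripper. I'll descend and watch the force.

Emit:
send_rows([
  [[0.2, 0, 1.5, 0, 0, 0], [0.2, 0, 3, 0, 0, 0], [0.2, 0, 4.2, 0, 0, 0], [0.2, 0, 5.2, 0, 0, 0], [0.2, 0, 5.6, 0, 0, 0], [0.2, 0, 5.6, 0, 0, 0]],
])

```text
clock: 7.6
eef_pos: [550.1, 39.7, 263.2]
tool_rot: [-3.141, 0.0, 1.604]
force: [-0.4, -0.4, -0.2]
width: 0.1
gripper_force: 0.0
```

Emit:
send_rows([
  [[-0.5, 0.02, 0, 0, 0, 0], [-1.0, 0.03, 0, 0, 0, 0], [-1.5, 0.05, 0, 0, 0, 0], [-2.0, 0.05, 0, 0, 0, 0], [-2.5, 0.05, 0, 0, 0, 0], [-3.0, 0.05, 0, 0, 0, 0], [-3.5, 0.05, 0, 0, 0, 0], [-3.5, 0.05, 0, 0, 0, 0]],
])

```text
clock: 8.4
eef_pos: [552.0, 4.2, 263.7]
tool_rot: [3.141, 0.001, 1.604]
force: [-0.1, -0.2, -0.3]
width: 0.1
gripper_force: 0.1
```

Emit:
send_rows([
  [[-0.4, 0, 0, 0, 0, 0], [-0.8, 0, 0, 0, 0, 0], [-1.2, 0, 0, 0, 0, 0], [-1.6, 0, 0, 0, 0, 0]],
])

```text
clock: 8.8
eef_pos: [552.5, -11.1, 263.6]
tool_rot: [-3.142, -0.0, 1.605]
force: [0.4, 2.9, 0.6]
width: 0.1
gripper_force: 1.3
```

```bash
python3 -c "
from h import *
im=shot('top','pics/t2.png');s=ctrl.read_state();print(s['eef_pos'],s['force'])
a=im['pixels'][150:250,260:390,::-1]
cv2.imwrite('pics/c7.png',cv2.resize(a,None,fx=6,fy=6,interpolation=cv2.INTER_CUBIC))"
```

```text
[552.45277729 -12.11797876 263.62543774] [-0.13654452  1.60328612 -0.76879606]
```

View pics/c7.png

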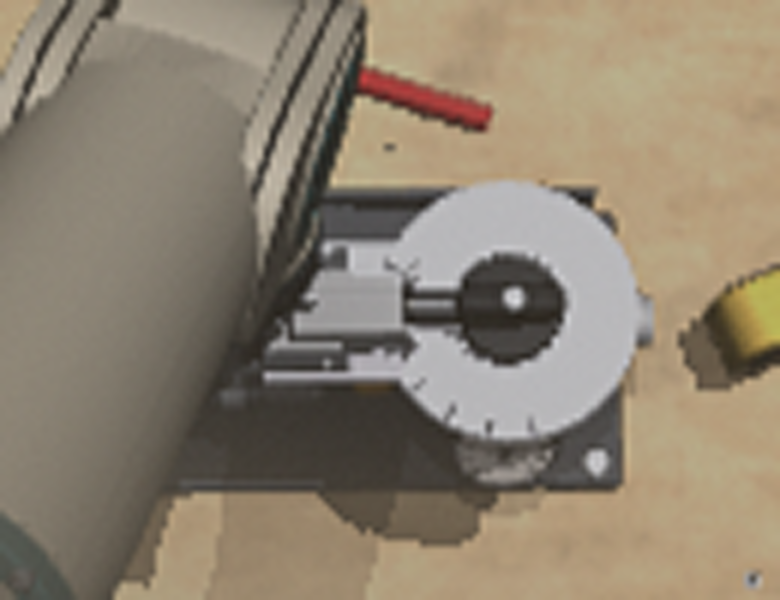

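The lock is moving at about 3 N and its mouth has reached the nose tip (crop (405,300)), straight on. I'll keep pushing to the stop.

Emit:
send_rows([
  [[-0.3, 0, 0, 0, 0, 0], [-0.6, 0, 0, 0, 0, 0], [-0.9, 0, 0, 0, 0, 0], [-1.2, 0, 0, 0, 0, 0]],
])

```text
clock: 9.25
eef_pos: [552.8, -23.1, 263.6]
tool_rot: [-3.141, -0.0, 1.605]
force: [0.2, 2.5, 0.3]
width: 0.0
gripper_force: 1.3
```

Emit:
send_rows([
  [[-0.1, 0, 0, 0, 0, 0], [-0.2, 0, 0, 0, 0, 0], [-0.3, 0, 0, 0, 0, 0]],
])

```text
clock: 9.55
eef_pos: [552.9, -25.8, 263.6]
tool_rot: [-3.141, -0.0, 1.605]
force: [0.4, 6.6, 1.6]
width: -0.0
gripper_force: 2.7
```

Emit:
send_rows([
  [[-0.1, 0, 0, 0, 0, 0], [-0.2, 0, 0, 0, 0, 0]],
])

```text
clock: 9.75
eef_pos: [553.0, -26.0, 263.6]
tool_rot: [-3.141, -0.003, 1.606]
force: [-0.5, 8.5, 2.4]
width: 0.1
gripper_force: 4.1
```

Emit:
send_rows([
  [[-0.15, 0, 0, 0, 0, 0], [-0.3, 0, 0, 0, 0, 0], [-0.3, 0, 0, 0, 0, 0], [-0.3, 0, 0, 0, 0, 0]],
])

```text
clock: 10.15
eef_pos: [553.0, -26.3, 263.7]
tool_rot: [-3.14, -0.007, 1.608]
force: [-0.6, 12.6, 4.1]
width: -0.5
gripper_force: 6.0
```

Position has stalled while the force climbs, so this is the end stop. I'll back off, rise and check.

Emit:
send_rows([
  [[1, 0, 0, 0, 0, 0], [2.5, 0, 0, 0, 0, 0], [3, 0, -1, 0, 0, 0], [3, 0, -5, 0, 0, 0], [3, 0, -9, 0, 0, 0], [0, 0, -11, 0, 0, 0], [-5, 0, -11, 0, 0, 0], [-9, 0, -11, 0, 0, 0], [-9, 0, -11, 0, 0, 0], [-9, 0, -11, 0, 0, 0]],
])

```text
clock: 11.15
eef_pos: [555.9, -122.3, 374.2]
tool_rot: [3.141, 0.001, 1.602]
force: [0.5, -0.4, -1.0]
width: 0.1
gripper_force: 0.0
```

```bash
python3 -c "
from h import *
s=ctrl.read_state();im=shot('wrist','pics/w8.png');E=wcam(im,s);print(s['eef_pos'],s['force'])
u=np.array([-.033,1,0]);A=np.array([555.3,-136.5,0])
for d,z in((0,198),(29,189),(29,178),(99,209)):print(d,proj(im,A+u*d+[0,0,z],E).round(0))"
```

```text
[ 555.88713294 -122.34972362  374.19298929] [ 0.45119877 -0.42724682 -1.04980345]
0 [313. 212.]
29 [313. 173.]
29 [313. 170.]
99 [313.  75.]
```

View pics/w8.png

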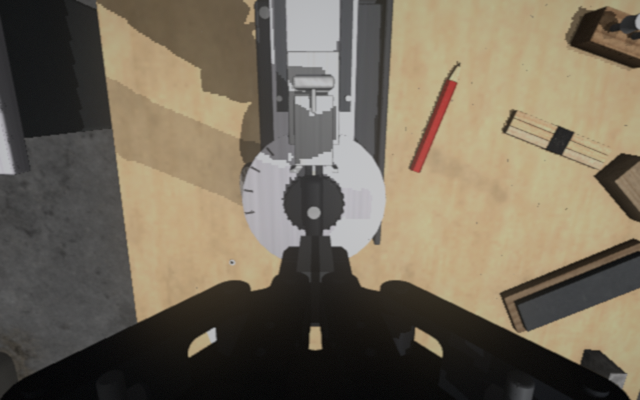

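Picture shows the knob's axis at (314,213), the hood over the nose and the plate's back edge at v≈75, where 75 was predicted for home. I'll confirm the edges from the pixel values.

```bash
python3 -c "
from h import *
g=cv2.cvtColor(cv2.imread('pics/w8.png'),6).astype(int)
for c in (298,304,324,330):print(c,'plate',g[68:96,c].tolist(),'flange',g[155:180,c].tolist())
s=ctrl.read_state();im=ctrl.get_image('wrist');E=wcam(im,s)
for v in(213,):print(ray(im,314,v,198,E))
u=np.array([-.033,1,0]);A=np.array([555.3,-136.5,0])
for d,z in((0,198),(29,189),(29,171),(91,209.5),(99,209.5)):print(d,proj(im,A+u*d+[0,0,z],E).round(1))"
```

```text
298 plate [113, 114, 114, 113, 114, 111, 98, 89, 112, 143, 169, 180, 180, 180, 180, 180, 180, 173, 156, 129, 85, 82, 106, 89, 79, 86, 101, 117] flange [106, 105, 105, 108, 114, 108, 103, 103, 127, 171, 163, 179, 183, 163, 156, 151, 138, 123, 95, 84, 81, 67, 56, 60, 60]
304 plate [114, 114, 114, 114, 114, 112, 99, 90, 116, 147, 174, 187, 189, 187, 186, 184, 180, 168, 151, 126, 84, 77, 112, 135, 100, 86, 102, 119] flange [105, 104, 104, 127, 180, 193, 192, 192, 193, 182, 127, 83, 75, 76, 77, 77, 77, 78, 75, 71, 65, 55, 50, 50, 51]
324 plate [190, 180, 143, 126, 127, 122, 96, 81, 113, 141, 161, 170, 174, 179, 185, 189, 190, 182, 161, 130, 86, 79, 118, 141, 103, 79, 83, 120] flange [193, 192, 192, 192, 192, 192, 192, 192, 194, 183, 153, 161, 184, 189, 189, 190, 190, 190, 179, 135, 103, 70, 53, 56, 62]
330 plate [189, 189, 189, 190, 190, 183, 144, 103, 114, 142, 163, 174, 181, 185, 188, 190, 190, 183, 160, 124, 85, 105, 160, 187, 191, 193, 184, 162] flange [192, 192, 192, 192, 192, 192, 191, 192, 193, 185, 166, 182, 193, 194, 193, 192, 192, 192, 193, 194, 189, 169, 147, 102, 76]
[ 556.08740778 -135.41851848  198.        ]
0 [312.9 214.3]
29 [312.9 175.3]
29 [313.1 170.9]
91 [312.6  90.9]
99 [312.5  78.3]
```

The edges relative to the axis put the lock about 1 mm from the stop, give or take 1 mm. There is plenty of time, so I'll give it one firmer push to be sure.

```bash
python3 -c "
from h import *
to([552.5,4,263],1.604)"
```

```text
t 11.25 shift cm [12.38  0.06 11.08] turn [-0.    -0.001  0.002]
```

Emit:
send_rows([
  [[5, 0, 0, 0, 0, 0], [9, 0, 0, 0, 0, 0], [12.4, 0, 0, 0, 0, 0], [12.4, 0, 0, 0, 0, 0], [12.4, 0, 4, 0, 0, 0], [12.4, 0, 8, 0, 0, 0], [12.4, 0, 10, 0, 0, 0], [12.4, 0, 10.9, 0, 0, 0], [12.4, 0, 10.9, 0, 0, 0]],
])

```text
clock: 12.15
eef_pos: [551.6, 3.6, 263.9]
tool_rot: [-3.14, 0.0, 1.606]
force: [0.2, 0.5, 0.5]
width: 0.0
gripper_force: 0.0
```

Emit:
send_rows([
  [[-1, 0, 0, 0, 0, 0], [-2, 0, 0, 0, 0, 0], [-2.6, 0, 0, 0, 0, 0], [-2.9, 0, 0, 0, 0, 0], [-3.2, 0, 0, 0, 0, 0], [-3.5, 0, 0, 0, 0, 0], [-3.5, 0, 0, 0, 0, 0]],
])

```text
clock: 12.85
eef_pos: [553.5, -26.4, 265.6]
tool_rot: [3.141, -0.009, 1.608]
force: [-1.8, 12.8, 8.8]
width: 0.1
gripper_force: 6.4
```

Emit:
send_rows([
  [[-0.3, 0, 0, 0, 0, 0], [-0.6, 0, 0, 0, 0, 0], [-0.6, 0, 0, 0, 0, 0], [-0.6, 0, 0, 0, 0, 0]],
])

```text
clock: 13.25
eef_pos: [553.6, -27.1, 265.7]
tool_rot: [-3.141, -0.016, 1.612]
force: [-2.5, 23.2, 11.3]
width: 0.2
gripper_force: 11.7
```

Emit:
send_rows([
  [[1.5, 0, 0, 0, 0, 0], [3.5, 0, 0, 0, 0, 0], [4, 0, -2, 0, 0, 0], [4, 0, -6, 0, 0, 0], [4, 0, -10, 0, 0, 0], [-4, 0, -11, 0, 0, 0], [-8.5, 0, -11, 0, 0, 0], [-8.5, 0, -11, 0, 0, 0], [-8.5, 0, -11, 0, 0, 0], [-8.5, 0, -11, 0, 0, 0]],
])

```text
clock: 14.25
eef_pos: [556.0, -123.6, 374.6]
tool_rot: [-3.141, -0.0, 1.603]
force: [0.5, 1.0, -0.6]
width: 0.0
gripper_force: 0.0
```

```bash
python3 -c "
from h import *
s=ctrl.read_state();print(s['eef_pos'],s['force'])
im=shot('wrist','pics/w9.png');g=cv2.cvtColor(cv2.imread('pics/w9.png'),6).astype(int)
for c in (304,324):print('plate',g[68:96,c].tolist())
print('nose/bar row',g[195,280:350].tolist())
print(ctrl.finish_job())"
```

```text
[ 556.00932867 -123.58864657  374.6183646 ] [ 0.51403274  1.01125529 -0.56512177]
plate [115, 115, 114, 114, 109, 93, 98, 136, 165, 183, 189, 188, 186, 183, 181, 176, 158, 135, 93, 70, 93, 130, 100, 79, 86, 110, 144, 182]
plate [177, 141, 127, 127, 119, 84, 91, 129, 153, 167, 174, 177, 184, 188, 191, 186, 169, 142, 97, 72, 96, 149, 149, 102, 78, 97, 148, 185]
nose/bar row [176, 171, 158, 122, 77, 59, 57, 60, 60, 60, 61, 60, 60, 60, 60, 60, 60, 61, 60, 60, 60, 55, 52, 51, 50, 50, 52, 53, 54, 56, 57, 57, 59, 60, 60, 61, 62, 64, 61, 59, 55, 54, 55, 61, 65, 65, 65, 65, 67, 66, 67, 66, 67, 67, 66, 68, 67, 68, 68, 68, 66, 63, 66, 99, 156, 184, 188, 186, 185, 185]
the job is handed in; nothing more can be done
None
```

I handed the job in at about 14 s of the 42 s limit: the knob is on the working mark and the lock is pushed over the nose to its stop. It stalled there at 23 N, and the images put it within about 1–2 mm of home. The hand-in returned no verdict, and I viewed 11 pictures, one over the limit of 10.

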